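Unload the soldering jig

ROBOT

A 6-joint arm with a two-finger parallel gripper is mounted at the origin on a cart in front of the work surface, level with it; the furniture and walls round the work are solid. World frame = base frame: x ahead of the robot, y to its left, z up, the work surface at z = 0. Lengths are in m, angles in rad, forces in N, time in s.
With the tool pointing down it reaches from about 0.35 to 0.975 m from the base axis. Payload 4.9 kg.
Tool frame: the origin (TCP) lies between the finger pads; the fingertips stand 22 mm ahead of it and the grasp point (between the pads) lies 3 mm ahead of it; z points along the fingers, y is the line along which they close (so a half turn about z gives the same grasp; the last joint's range is limited). The gripper opens to 85 mm and grips with 20 to 120 N. Pads are 22 mm wide; open, the fingers measure 114 mm over their backs; the gripper's body (76 mm by 85 mm) begins 54 mm behind the grasp point. The pads swing forward as they close: fully open they stand 13 mm farther back than shut.
Start: joints at [-1.274, 0.053, 1.613, -0, 1.476, -0.119], TCP at [0.252, -0.572, 0.253] pointing down, gripper open.
Joint ranges: [-3.01, 3.01], [-1.01, 2.22], [0.06, 2.58], [-1.02, 4.17], [0.09, 2.62], [-3.14, 3.14]. Speed limits (rad/s): [2.57, 2.57, 3.14, 3.14, 3.14, 3.14].

INTERFACE

Orientations are given as a unit quaternion [w, x, y, z].
In Python, from plant import state, grab_frame, get_calibration, job_done, recognise, regions_of gives the robot as it stands.
- The arm moves only by the tool apply_moves, never from a script. Its argument "targets" is a list of rows, each an object with "translation": the shift along the tool's x, y, z normalised to -1 to 1, where 1 is 100 mm, a list of three; "twist": the turn about the tool's z normalised to -1 to 1, where 1 is 0.1 rad; "hand": the opening, from 0 (shut) to 1 (fully open). A call has 1 to 8 rows; each row shifts and turns the commanded pose from where the row before left it, along the tool's axes as they then stand; what a row does not reach is not made up. A row lasts 1/10 s, in which the tool goes at most 50 mm and 8.59 degrees, less where a joint would pass 70% of its speed; a pose out of reach is approached as far as the arm can. A call with a number of a shift or a turn outside -1 to 1 is refused whole. A call with a gripper value outside its range is refused whole. The fingers move at their own pace and stop on an object; the grip force is fixed at half the most. Time passes only in rows, so rows that do not move let the fingers close. It gives the time, the measured TCP pose, the force, the opening and the grip force at its end, in the units of the state.
- state(): the state, without advancing time (a new reading comes with each control period).
- grab_frame(name): name is "scene" or "top" or "wrist"; returns the picture (420x560x3 uint8, red, green, blue); there is no depth.
- get_calibration(name): a dict with "camera_matrix" (3x3 intrinsics, pixels), "pose" (4x4, takes a point from camera to world coordinates). Camera axes: x right, y up, looking along -z (the intrinsics and any distortion apply to the point x, -y, -z); pixel columns grow to the right and rows downward; lengths in m; the calibration is good to about 2 mm. A picture is of the moment at which its call begins: read the wrist's pose just before it. get_calibration takes no time and is no camera call; for the wrist camera it gives the pose at the moment of the call.
- job_done(): hands the job in; it is judged then, once.
Trained networks look in the newest picture that a camera, given by its name, has taken for a name from the list of things; names that differ only in an ending like _2 or _b are one class to them, and where a whole thing is asked for, a point or a joint stands for the part that bears it (a point fixed in the world has none). Each returns a list of dicts, best first, with "score" (0 to 1); they miss things now and then, are a little off and sometimes report something else, mostly with a low value. They report only what shows in the picture. A call takes as long as a camera call. They do not tell look-alikes from the thing itself.
- recognise(camera, query): "point" ([x, y, z] in m, in world coordinates, good to about 4 mm: the middle of the surface that is visible of it).
- regions_of(camera, query): "pixels" (420x560 bool, what is visible of it).
The state is a dict: "time": time; "joint_pos": joint angles; "joint_vel": joint speeds; "joint_efforts": joint torques, N m; "tool_pos": TCP position; "tool_rot": TCP orientation; "contact_force": force on the tool from outside, world axes, zero at the start; "ft_torque": the same for the moment, N m; "gripper_width": opening from 0.0 (shut) to 1.0 (fully open); "grasp_force": force on a finger pad.
Only numpy, scipy, OpenCV 4.12 (cv2) and the standard library are available. Lean on these libraries where they do the work, as an engineer would, in place of code of your own. Each camera call takes 0.05 s, during which the arm holds its last target. There are 200 camera calls.

TASK

Unload the soldering jig: take the aluminium hold-down plate by its bar handle, lift it straight up and level off the two dowels so that it does not bind, and set it down gently, flat across the two rails of the wooden parking rest with one end of the plate on each rail. Then take the micro-controller board out of the jig and lay it gently, flat and component side up, in the empty black tray. Leave the other things on the bench where they are.

Things in the scene. Friction and masses are not known exactly. Their poses are not given: they have to be found in the camera images.
- jig: Soldering jig, fixed: dark steel base 110 (x) x 190 (y) x 10 mm. Origin: centre of its underside, z up. At y = -62 and +62 (x = 0) stand 24 mm thick shoulder columns, tops 47 mm above the underside, each bearing a steel dowel 10 mm in diameter and 28 mm tall (top at 75 mm, last 4 mm tapered). The plate sits on the shoulders, the board in the nest between the columns.
- jig_nest (a point): Where the board's underside (1 mm above its origin) lies: 26 mm above the jig's underside, x = y = 0. Two ledges across the jig, 8 mm wide at y = -32 and +28, carry the board's ends; guide posts at its corners rise 6 mm above the ledges, 1 to 3 mm off its edges, none within 20 mm of y = 0. Between the ledges its long edges are free, the base lying 16 mm below.
- plate: Aluminium hold-down plate, 0.35 kg, on the jig's shoulders over the board; at the start its axes agree with the jig's, origin 47 mm above the jig's. Origin: centre of the bushings' underside, z up. Length 152 (y). Bushings 34 (x) x 28 (y) x 14 tall at y = -62 and +62, holes 11 mm (1 mm wider than the dowels). Between them a plate 70 (x) x 98 (y), 6 to 14 mm up. Clears the dowels when raised 28 mm.
- plate_handle (a point): Centre of the plate's bar handle, 38 mm above the plate's origin, over its centre of mass: black bar 14 mm wide (x), 70 long (y), 16 tall, its underside 16 mm above the plate, on two 10 mm posts at y = -25 and +25. Under the plate four rubber pins hang at x = -23.5 and +23.5, y = -24 and +14, to 8.5 mm below the plate's origin; they do not touch the board.
- board: Blue micro-controller board, loose, about 50 g, in the jig's nest under the plate, axes agreeing with the jig's at the start. 53 (x) x 71 (y) x 17 mm. Origin: centre of its underside, z up to the component side; the bare board is 1 to 3 mm up. Black header rails up to 11 mm stand along both long edges (x = -25, +25, y -30 to +20): grip it across x, 53 mm wide, near y = -3.
- rest: Wooden parking rest, fixed: foot 110 (x) x 176 (y) x 8 mm, two rails along x at y = -62 and +62, each 104 long (x), 44 wide (y), tops 25 mm above the underside. Origin: centre of the underside, z up. The plate lies with a bushing on each rail, its y along the rest's y (either way round), origin 25 mm above the rest's; its rubber pins then hang free between the rails.
- tray: Empty black square tray, fixed: 158 x 158 mm outside, walls and floor 4 mm thick, walls 16 mm high. Origin: centre of its underside, z up.
- tape: Bystander: roll of black tape, 73 mm wide, 19 mm tall, lying flat; leave alone. Origin: centre of its underside.
- spool: Bystander: solder spool standing on its flange, 58 mm wide, 46 mm tall; leave alone. Origin: centre of its underside.
- pliers: Bystander: pliers with blue handles, 158 mm long, lying flat; leave alone. Origin: centre of its underside.
There are look-alikes about, which are no part of the job. There is more than one size of the rest; the one meant has the size given above.

How it is judged:
On the way, in this order (a step that is already met when the one before it is completed fails the run):
1. the plate is lifted clear of both dowels, level, above the jig (z of plate in the frame of jig above 0.077 m and angle between plate's own z axis and vertical below 0.12 rad and horizontal distance between plate and jig below 0.05 m), for 0.1 s.
2. the plate lies flat across both rails of the rest, let go (z of plate in the frame of rest between 0.022 and 0.028 m and angle between plate's own z axis and vertical below 0.04 rad and x of plate in the frame of rest between -0.04 and 0.04 m and y of plate in the frame of rest between -0.02 and 0.02 m and angle between the y axis of plate and the y axis of rest, either way round below 0.3 rad and linear speed of plate below 0.02 m/s and contact force between the fingers and plate below 0.5 N), for 0.2 s.
At the end, for the whole second after the job is handed in: Plate at rest, flat (0.04 rad) on both rails, its origin 25 mm (3 mm) above the rest's, centre within 40 mm along and 20 mm across the rails, turned at most 0.3 rad; board at rest flat (0.08 rad) on the tray floor, origin under 8 mm above the tray's, centre within 55 mm of the tray's each way (z of plate in the frame of rest between 0.022 and 0.028 m and angle between plate's own z axis and vertical below 0.04 rad and x of plate in the frame of rest between -0.04 and 0.04 m and y of plate in the frame of rest between -0.02 and 0.02 m and angle between the y axis of plate and the y axis of rest, either way round below 0.3 rad and linear speed of each of plate, board below 0.02 m/s and x of board in the frame of tray between -0.055 and 0.055 m and y of board in the frame of tray between -0.055 and 0.055 m and z of board in the frame of tray below 0.008 m and angle between board's own z axis and vertical below 0.08 rad); the robot touches nothing.
It fails at once if the plate is tilted more than 0.12 rad while it is still round the dowels (angle between plate's own z axis and vertical above 0.12 rad and z of plate in the frame of jig below 0.07 m and horizontal distance between plate and jig below 0.05 m).
It fails at once if the plate binds and is forced: more than 150 N between plate and jig (contact force between plate and jig above 150 N).
It fails at once if the plate is slammed on the rest or the board on the tray: more than 150 N (contact force between plate and rest above 150 N or contact force between board and tray above 150 N).
It fails at once if the plate or the board is dropped: it moves at over 0.5 m/s out of the fingers' hold ((linear speed of plate above 0.5 m/s and contact force between the fingers and plate below 0.2 N) or (linear speed of board above 0.5 m/s and contact force between the fingers and board below 0.2 N)).
It fails at once if the tape roll, the solder spool or the pliers are moved more than 30 mm (distance of any of tape, spool, pliers from where it was at the start of the episode above 0.03 m).
It also fails if it takes over 58 s, if anything falls off the work surface, if the arm or the gripper's body presses on something with over 40 N, if the wrist force passes 120 N, or if a joint passes its speed limit or range.

## Working session

There is one attempt and no reset: what is moved stays moved. The work goes in short steps, Python scripts to look and compute and a tool call to move; the robot and the scene stay as the last step left them, time stands still between calls to the robot, and variables do not carry over. Pictures are saved under pics/ and viewed, at most 10 in all, crops included, and the job is handed in when it is done.

Besides the shell and the picture viewer there is one more tool, called after ">>>" as name([rows], argument=value, ...), one row to a line, values as JSON. apply_moves: Moves the arm, as the interface text tells. Its arguments: {"type":"object","properties":{"targets":{"type":"array"}},"required":["targets"]}

```bash
mkdir -p pics; ls
cat > h.py <<'E'
import numpy as np, cv2
from plant import *
def save(n,im): cv2.imwrite(n,im[:,:,::-1])
def proj(cal,P):
    T=np.linalg.inv(cal["pose"]);p=T[:3,:3]@np.asarray(P,float)+T[:3,3]
    p=cal["camera_matrix"]@np.array([p[0],-p[1],-p[2]]);return p[:2]/p[2]
def ray(cal,uv,z):
    d=np.linalg.inv(cal["camera_matrix"])@np.array([uv[0],uv[1],1.]);T=np.asarray(cal["pose"])
    d=T[:3,:3]@np.array([d[0],-d[1],-d[2]]);o=T[:3,3];return o+d*(z-o[2])/d[2]
E
python3 - <<'E'
from h import *
for c in("scene","top"):
    im=grab_frame(c);save(f"pics/{c}0.png",im);cal=get_calibration(c);print(c,list(cal),np.round(cal["pose"],3).tolist(),np.round(cal["camera_matrix"],1).tolist())
    for q in("plate","plate_handle","jig","rest","tray","board","tape","spool","pliers"):
        for r in recognise(c,q):print(q,round(r["score"],2),np.round(r["point"],3),np.round(proj(cal,r["point"])))
E
```

```text
pics
scene ['camera_matrix', 'pose'] [[-0.86, 0.234, -0.454, 0.071], [-0.51, -0.42, 0.75, 0.946], [-0.015, 0.877, 0.48, 0.644], [0.0, 0.0, 0.0, 1.0]] [[535.0, 0.0, 276.8], [0.0, 535.0, 216.3], [0.0, 0.0, 1.0]]
plate 0.63 [ 0.539 -0.239  0.06 ] [358. 179.]
plate_handle 0.77 [ 0.545 -0.242  0.064] [357. 177.]
jig 0.92 [ 0.532 -0.208  0.013] [355. 201.]
jig 0.53 [ 0.531 -0.007  0.014] [321. 236.]
rest 0.85 [0.629 0.373 0.006] [180. 318.]
rest 0.83 [ 0.528 -0.01   0.015] [322. 235.]
tray 0.84 [0.472 0.223 0.002] [294. 302.]
board 0.73 [ 0.538 -0.239  0.061] [359. 179.]
board 0.69 [ 0.532 -0.244  0.032] [361. 189.]
spool 0.6 [ 0.776 -0.006  0.028] [232. 206.]
spool 0.32 [ 0.532 -0.01   0.015] [321. 234.]
pliers 0.56 [ 0.531 -0.207  0.012] [355. 202.]
pliers 0.54 [ 0.761 -0.164  0.01 ] [270. 190.]
top ['camera_matrix', 'pose'] [[0.073, 0.971, -0.23, 0.375], [-0.997, 0.072, -0.012, 0.034], [0.005, 0.23, 0.973, 1.17], [0.0, 0.0, 0.0, 1.0]] [[403.1, 0.0, 273.2], [0.0, 403.1, 208.2], [0.0, 0.0, 1.0]]
plate 0.91 [ 0.547 -0.253  0.058] [379. 248.]
plate_handle 0.9 [ 0.545 -0.253  0.061] [379. 248.]
rest 0.77 [0.635 0.351 0.021] [169. 205.]
rest 0.71 [ 0.536 -0.015  0.008] [292. 248.]
rest 0.47 [0.773 0.182 0.02 ] [232. 164.]
rest 0.25 [ 0.546 -0.253  0.06 ] [379. 248.]
tray 0.61 [0.468 0.212 0.002] [212. 266.]
board 0.7 [ 0.534 -0.014  0.007] [292. 249.]
tape 0.75 [0.774 0.181 0.022] [232. 164.]
tape 0.54 [ 0.544 -0.254  0.056] [379. 249.]
spool 0.73 [ 0.787 -0.008  0.048] [295. 161.]
spool 0.7 [ 0.543 -0.253  0.057] [378. 249.]
pliers 0.87 [ 0.759 -0.17   0.008] [348. 178.]
```

View pics/top0.png

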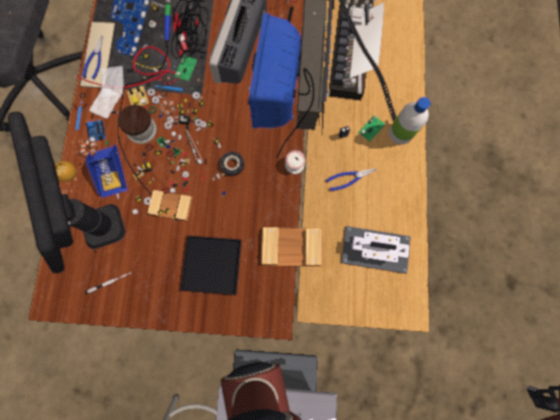

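View pics/scene0.png

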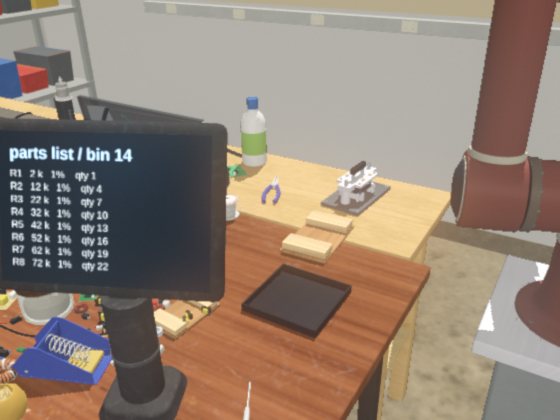

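The top view shows the jig with the plate at (378,249), the tray at (211,266), tape at (231,163), spool at (294,162) and pliers at (349,179). There are two rest candidates, at (292,247) about 60 px long and (169,205) about 42 px long. At ~350 px/m those are ≈171 mm and ≈120 mm, so (292,247) fits the 176 mm size. I'll confirm with a crop and measure yaws.

Run:
```python
from h import *
im=grab_frame("top");cal=get_calibration("top")
crop=cv2.resize(im[180:300,140:420],None,fx=2.85,fy=2.85,interpolation=cv2.INTER_CUBIC);save("pics/crop.png",crop)
for q,z in(("rest",.02),("tray",.014),("jig",.01),("plate_handle",.09),("plate",.06),("tape",.01),("pliers",.005)):
    for r in regions_of("top",q):
        m=r["pixels"].astype(np.uint8)
        c=max(cv2.findContours(m,0,cv2.CHAIN_APPROX_NONE)[0],key=cv2.contourArea)[:,0]
        w=np.array([ray(cal,p,z)[:2] for p in c],np.float32)
        R=cv2.minAreaRect(w*1000);b=cv2.boxPoints(R)
        e=max((b[1]-b[0],b[2]-b[1]),key=np.linalg.norm);yaw=np.degrees(np.arctan2(-e[0],e[1]))
        print(q,round(r["score"],2),"c",np.round(R[0]),"size",np.round(R[1]),"yaw(long vs y)",round((yaw+90)%180-90,1),"px",c.mean(0).round())
# two-view triangulation of handle
def tri(q):
    o=[];
    for c in("top","scene"):
        grab_frame(c) ;k=get_calibration(c);r=regions_of(c,q)
        if not r: return None
        ys,xs=np.nonzero(r[0]["pixels"]);a=ray(k,(xs.mean(),ys.mean()),0);b=np.array(k["pose"])[:3,3];o.append((b,(a-b)/np.linalg.norm(a-b)))
    A=sum(np.eye(3)-np.outer(d,d) for b,d in o);B=sum((np.eye(3)-np.outer(d,d))@b for b,d in o);return np.linalg.solve(A,B).round(3)
for q in("plate_handle","rest","tray"):print(q,"tri",tri(q))
s=state();print(s["time"],s["tool_pos"],s["tool_rot"],s["gripper_width"])
```

```text
rest 0.83 c [537. -14.] size [109. 175.] yaw(long vs y) 4.2 px [291. 247.]
rest 0.69 c [633. 351.] size [121.  75.] yaw(long vs y) -5.3 px [170. 206.]
tray 0.93 c [469. 211.] size [164. 161.] yaw(long vs y) -0.1 px [211. 265.]
jig 0.83 c [ 550. -259.] size [192. 113.] yaw(long vs y) -5.2 px [376. 249.]
plate_handle 0.88 c [ 543. -250.] size [149.  69.] yaw(long vs y) -1.3 px [381. 247.]
plate 0.72 c [ 551. -258.] size [154.  73.] yaw(long vs y) -4.0 px [381. 247.]
plate 0.17 c [ 542. -245.] size [182. 107.] yaw(long vs y) -4.9 px [376. 248.]
tape 0.64 c [798. -10.] size [71. 58.] yaw(long vs y) -86.2 px [295. 162.]
tape 0.59 c [780. 182.] size [77. 73.] yaw(long vs y) -84.9 px [232. 164.]
pliers 0.9 c [ 764. -181.] size [ 47. 148.] yaw(long vs y) 23.1 px [348. 178.]
pliers 0.72 c [538. -13.] size [112. 173.] yaw(long vs y) 2.5 px [292. 247.]
pliers 0.28 c [471. 212.] size [159. 161.] yaw(long vs y) 0.0 px [211. 265.]
plate_handle tri [ 0.486 -0.016  0.173]
rest tri [ 0.54  -0.014  0.004]
tray tri [0.47  0.213 0.001]
2.0 [ 0.25242737 -0.57172731  0.25330845] [-9.94217248e-06  9.78470330e-01  2.06387531e-01 -6.38065865e-06] 1.0034596697240545
```

View pics/crop.png

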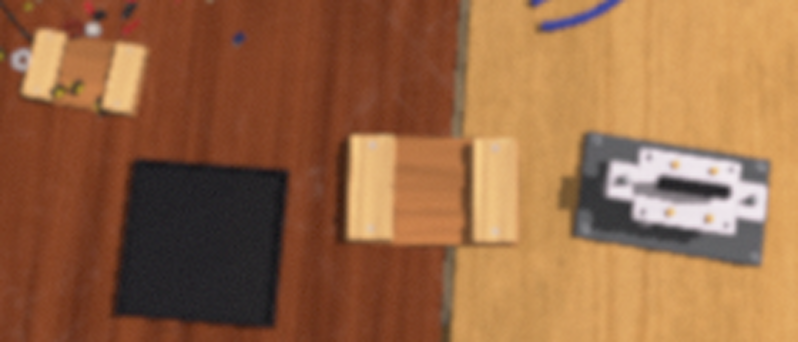

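The crop confirms the near rest (full-image px ≈(292,247)), measured at 175×109 mm. The other one, at (170,206), is only 121×75. The jig is yawed about −5°, the rest about +3–4°, and the tray about 4°. Next I'll go above the handle.

```bash
cat >> h.py <<'E'
from scipy.spatial.transform import Rotation as Ro
def tool():
    s=state();q=s["tool_rot"];return np.array(s["tool_pos"]),Ro.from_quat([q[1],q[2],q[3],q[0]]).as_matrix()
def plan(target,yaw_y,n):
    """rows to bring TCP to target with tool y at yaw_y deg (mod 180), n rows"""
    p,R=tool();cur=np.degrees(np.arctan2(R[1,1],R[0,1]));d=(yaw_y-cur+90)%180-90
    print("pos",p.round(4),"y-yaw",round(cur,1),"tilt",round(np.degrees(np.arccos(-R[2,2])),2),"turn",round(d,1),"delta",(np.array(target)-p).round(4))
    tw=-np.radians(d)/n;out=[]
    for i in range(n):
        sh=R.T@((np.array(target)-p)/(n-i));s=np.round(sh/.1,2);out.append((s.tolist(),round(tw/.1,2)))
        p=p+R@(s*.1);R=R@Ro.from_rotvec([0,0,tw]).as_matrix()
    for o in out:print(o)
E
python3 - <<'E'
from h import *
plan([.546,-.256,.25],-5,14)
p,R=tool();T=np.eye(4);T[:3,:3]=R;T[:3,3]=p
c=get_calibration("wrist");print((np.linalg.inv(T)@c["pose"]).round(3),np.round(c["camera_matrix"],1))
E
```

```text
pos [ 0.2524 -0.5717  0.2533] y-yaw -66.2 tilt 0.0 turn 61.2 delta [ 0.2936  0.3157 -0.0033]
([0.28, -0.12, 0.0], np.float64(-0.76))
([0.29, -0.1, 0.0], np.float64(-0.76))
([0.3, -0.08, 0.0], np.float64(-0.76))
([0.3, -0.05, 0.0], np.float64(-0.76))
([0.31, -0.03, 0.0], np.float64(-0.76))
([0.31, -0.01, 0.0], np.float64(-0.76))
([0.31, 0.02, 0.0], np.float64(-0.76))
([0.31, 0.04, 0.0], np.float64(-0.76))
([0.3, 0.06, 0.01], np.float64(-0.76))
([0.3, 0.08, 0.0], np.float64(-0.76))
([0.29, 0.11, 0.01], np.float64(-0.76))
([0.28, 0.13, 0.0], np.float64(-0.76))
([0.26, 0.15, 0.01], np.float64(-0.76))
([0.26, 0.17, 0.0], np.float64(-0.76))
[[-0.001  0.955  0.295  0.073]
 [ 1.     0.     0.002 -0.   ]
 [ 0.002  0.295 -0.955 -0.121]
 [ 0.     0.     0.     1.   ]] [[292.5   0.  281.8]
 [  0.  292.5 205.1]
 [  0.    0.    1. ]]
```

>>> apply_moves([
  {"translation": [0.28,-0.12,0],"twist": -0.76,"hand": 1},
  {"translation": [0.29,-0.1,0],"twist": -0.76,"hand": 1},
  {"translation": [0.3,-0.08,0],"twist": -0.76,"hand": 1},
  {"translation": [0.3,-0.05,0],"twist": -0.76,"hand": 1},
  {"translation": [0.31,-0.03,0],"twist": -0.76,"hand": 1},
  {"translation": [0.31,-0.01,0],"twist": -0.76,"hand": 1},
  {"translation": [0.31,0.02,0],"twist": -0.76,"hand": 1},
  {"translation": [0.31,0.04,0],"twist": -0.76,"hand": 1},
])

```text
time: 2.8
tool_pos: [0.4219, -0.3902, 0.2534]
tool_rot: [0.0, 0.871, 0.491, 0.0]
contact_force: [0.4, -0.3, -0.4]
gripper_width: 0.994
grasp_force: 0.0
```

>>> apply_moves([
  {"translation": [0.3,0.06,0],"twist": -0.76,"hand": 1},
  {"translation": [0.3,0.08,0],"twist": -0.76,"hand": 1},
  {"translation": [0.29,0.11,0],"twist": -0.76,"hand": 1},
  {"translation": [0.28,0.13,0],"twist": -0.76,"hand": 1},
  {"translation": [0.26,0.15,0.01],"twist": -0.76,"hand": 1},
  {"translation": [0.26,0.17,0],"twist": -0.76,"hand": 1},
  {"translation": [0,0,0],"twist": 0,"hand": 1},
  {"translation": [0,0,0],"twist": 0,"hand": 1},
])

```text
time: 3.6
tool_pos: [0.5471, -0.2558, 0.2522]
tool_rot: [-0.0, 0.738, 0.674, -0.0]
contact_force: [0.6, -0.1, -0.3]
gripper_width: 0.998
grasp_force: 0.0
```

Run:
```python
from h import *
plan([.546,-.256,.25],-5,1)
cal=get_calibration("wrist");im=grab_frame("wrist");save("pics/w1.png",im)
for q in("plate_handle","plate","jig"):
    for r in recognise("wrist",q):print(q,round(r["score"],2),np.round(r["point"],3),proj(cal,r["point"]).round())
```

```text
pos [ 0.5471 -0.2558  0.2522] y-yaw -5.2 tilt 0.03 turn 0.2 delta [-0.0011 -0.0002 -0.0022]
([-0.0, -0.01, 0.02], np.float64(-0.03))
plate_handle 0.87 [ 0.549 -0.251  0.063] [285. 182.]
plate 0.91 [ 0.547 -0.248  0.061] [283. 179.]
jig 0.77 [ 0.551 -0.213  0.012] [284. 143.]
```

View pics/w1.png

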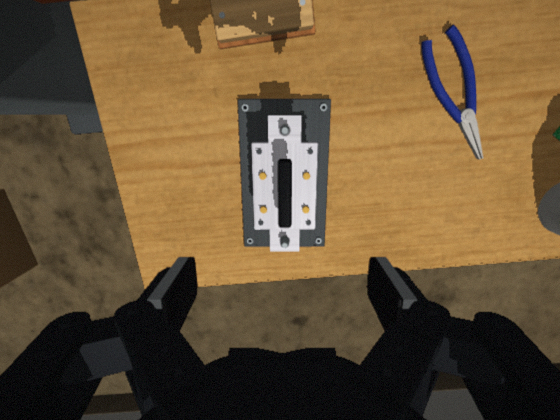

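The wrist view shows the black bar from (285,160) to (285,226), dowels at (284,129) and (285,241), and the fingers straddling it. The bar is parallel to the tool x axis within about 1°.

Run:
```python
from h import *
cal=get_calibration("wrist");im=grab_frame("wrist")
m=((im.max(2)<60)).astype(np.uint8);m[:155]=0;m[235:]=0;m[:,:268]=0;m[:,302:]=0
n,l,st,ce=cv2.connectedComponentsWithStats(m);i=1+st[1:,4].argmax();print(st[i],ce[i])
x,y,w,h=st[i][:4]
for z in(.083,.088,.093,.1):
    a=ray(cal,(ce[i][0],y),z);b=ray(cal,(ce[i][0],y+h),z);print(z,a.round(4),b.round(4),"len",np.linalg.norm(a-b).round(4),"mid",((a+b)/2).round(4))
ys,xs=np.nonzero(l==i);top=xs[ys<y+15].mean();bot=xs[ys>y+h-15].mean();print(top,bot)
for z in (.072,.075,.078):
    a=ray(cal,(284,128.5),z);b=ray(cal,(285,240.5),z);print("dowel",z,np.linalg.norm(a-b).round(4),((a+b)/2).round(4),np.degrees(np.arctan2((a-b)[1],(a-b)[0])).round(1))
```

```text
[278 158  14  68 877] [284.95096921 190.77309008]
0.083 [ 0.5504 -0.2232  0.083 ] [ 0.5439 -0.2948  0.083 ] len 0.072 mid [ 0.5471 -0.259   0.083 ]
0.088 [ 0.5504 -0.2225  0.088 ] [ 0.544  -0.2929  0.088 ] len 0.0707 mid [ 0.5472 -0.2577  0.088 ]
0.093 [ 0.5504 -0.2218  0.093 ] [ 0.5442 -0.291   0.093 ] len 0.0695 mid [ 0.5473 -0.2564  0.093 ]
0.1 [ 0.5504 -0.2208  0.1   ] [ 0.5443 -0.2882  0.1   ] len 0.0677 mid [ 0.5474 -0.2545  0.1   ]
284.66331658291455 285.4
dowel 0.072 0.1214 [ 0.5471 -0.2559  0.072 ] 85.3
dowel 0.075 0.1202 [ 0.5471 -0.2552  0.075 ] 85.3
dowel 0.078 0.119 [ 0.5472 -0.2544  0.078 ] 85.3
```

>>> apply_moves([
  {"translation": [0,0,0.3],"twist": 0,"hand": 1},
  {"translation": [0,0,0.3],"twist": 0,"hand": 1},
  {"translation": [0,0,0.2],"twist": 0,"hand": 1},
  {"translation": [0,0,0.1],"twist": 0,"hand": 1},
  {"translation": [0,0,0],"twist": 0,"hand": 1},
])

```text
time: 4.35
tool_pos: [0.5458, -0.2561, 0.1606]
tool_rot: [-0.002, 0.739, 0.674, -0.0]
contact_force: [-0.3, 0.3, -0.6]
gripper_width: 0.999
grasp_force: 0.0
```

Run:
```python
from h import *
cal=get_calibration("wrist");im=grab_frame("wrist");save("pics/w2.png",im)
plan([.547,-.256,.089],-5,3)
c1=proj(cal,[.547,-.256,.093]);print("expect bar centre",c1, "ends",proj(cal,[.5502,-.2213,.093]),proj(cal,[.5439,-.2908,.093]))
m=((im.max(2)<60)).astype(np.uint8)
n,l,st,ce=cv2.connectedComponentsWithStats(m)
for i in np.argsort(-st[1:,4])[:6]+1:print(st[i],ce[i].round(1))
```

```text
pos [ 0.5467 -0.2565  0.1622] y-yaw -5.3 tilt 0.03 turn 0.3 delta [ 0.0003  0.0005 -0.0732]
([0.0, 0.0, 0.24], np.float64(-0.01))
([0.0, 0.0, 0.25], np.float64(-0.01))
([0.0, 0.0, 0.24], np.float64(-0.01))
expect bar centre [286.86403477 227.94055166] ends [287.10746144 178.3522981 ] [286.7932952  272.88118035]
[    0   257   560   163 51176] [283.3 365.5]
[ 224   93  124  125 2817] [268.1 121.6]
[   0    0   40  117 2511] [13.1 71.4]
[ 278  177   20   96 1809] [287.3 223.5]
[196   0 112  26 820] [241.3  11.2]
[  0 232  21  57 624] [  6.7 264.9]
```

View pics/w2.png

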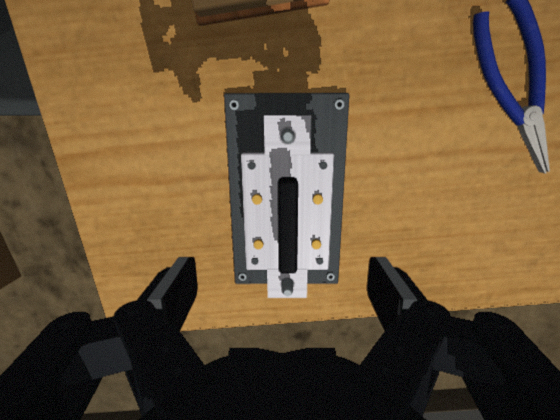

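The bar spans rows 177–273 against a predicted 178–273 from the higher view. That puts its top at z≈0.093 and its centre at (0.547,−0.256), so I'll descend and grip.

>>> apply_moves([
  {"translation": [0,0,0.24],"twist": 0,"hand": 1},
  {"translation": [0,0,0.24],"twist": 0,"hand": 1},
  {"translation": [0,0,0.14],"twist": 0,"hand": 1},
  {"translation": [0,0,0.1],"twist": 0,"hand": 1},
  {"translation": [0,0,0],"twist": 0,"hand": 1},
  {"translation": [0,0,0],"twist": 0,"hand": 1},
])

```text
time: 5.0
tool_pos: [0.5476, -0.2565, 0.0913]
tool_rot: [0.001, 0.739, 0.674, 0.0]
contact_force: [0.3, 0.5, -0.2]
gripper_width: 0.997
grasp_force: 0.0
```

>>> apply_moves([
  {"translation": [0,0,0],"twist": 0,"hand": 0},
  {"translation": [0,0,0],"twist": 0,"hand": 0},
  {"translation": [0,0,0],"twist": 0,"hand": 0},
  {"translation": [0,0,0],"twist": 0,"hand": 0},
  {"translation": [0,0,0],"twist": 0,"hand": 0},
  {"translation": [0,0,0],"twist": 0,"hand": 0},
  {"translation": [0,0,0],"twist": 0,"hand": 0},
  {"translation": [0,0,0],"twist": 0,"hand": 0},
])

```text
time: 5.8
tool_pos: [0.548, -0.2563, 0.0908]
tool_rot: [0.001, 0.739, 0.674, 0.001]
contact_force: [5.4, 0.4, -0.5]
gripper_width: 0.15
grasp_force: 60.3
```

>>> apply_moves([
  {"translation": [0,0.005,0],"twist": 0,"hand": 0},
  {"translation": [0,0,-0.03],"twist": 0,"hand": 0},
  {"translation": [0,0,-0.05],"twist": 0,"hand": 0},
  {"translation": [0,0,-0.05],"twist": 0,"hand": 0},
])

```text
time: 6.2
tool_pos: [0.5478, -0.2561, 0.1016]
tool_rot: [0.001, 0.739, 0.674, 0.001]
contact_force: [8.6, -2.9, -8.8]
gripper_width: 0.147
grasp_force: 59.5
```

>>> apply_moves([
  {"translation": [0,0,-0.05],"twist": 0,"hand": 0},
  {"translation": [0,0,-0.05],"twist": 0,"hand": 0},
  {"translation": [0,0,0],"twist": 0,"hand": 0},
])

```text
time: 6.5
tool_pos: [0.5476, -0.2562, 0.1128]
tool_rot: [0.0, 0.739, 0.674, 0.0]
contact_force: [4.2, -1.9, -2.2]
gripper_width: 0.152
grasp_force: 60.1
```

Forces are low, so I'll carry on up.

>>> apply_moves([
  {"translation": [0,0,-0.07],"twist": 0,"hand": 0},
  {"translation": [0,0,-0.1],"twist": 0,"hand": 0},
  {"translation": [0,0,-0.15],"twist": 0,"hand": 0},
  {"translation": [0,0,-0.2],"twist": 0,"hand": 0},
  {"translation": [0,0,-0.1],"twist": 0,"hand": 0},
  {"translation": [0,0,0],"twist": 0,"hand": 0},
])

```text
time: 7.1
tool_pos: [0.5484, -0.2569, 0.1783]
tool_rot: [0.002, 0.739, 0.674, 0.0]
contact_force: [-0.6, -0.4, -3.6]
gripper_width: 0.146
grasp_force: 59.8
```

Run:
```python
from h import *
cal=get_calibration("wrist");im=grab_frame("wrist");save("pics/w3.png",im)
cal=get_calibration("top");t=grab_frame("top")
c=[]
for r in regions_of("top","rest")[:3]:
    m=r["pixels"].astype(np.uint8);k=max(cv2.findContours(m,0,1)[0],key=cv2.contourArea)[:,0]
    for z in(.015,.025):
        R=cv2.minAreaRect(np.array([ray(cal,p,z)[:2]*1000 for p in k],np.float32));print(z,R)
plan([.538,-.014,.175],4,14)
```

```text
0.015 ((633.6453857421875, 350.7588806152344), (121.34614562988281, 75.46668243408203), 84.21540069580078)
0.025 ((631.4095458984375, 348.01544189453125), (120.29576873779297, 74.81340026855469), 84.21539306640625)
0.015 ((538.0509033203125, -13.978736877441406), (109.19708251953125, 174.61233520507812), 2.708317518234253)
0.025 ((536.6425170898438, -13.565025329589844), (108.2518539428711, 173.1008758544922), 2.708343029022217)
pos [ 0.5469 -0.2559  0.1745] y-yaw -5.2 tilt 0.1 turn 9.2 delta [-0.0089  0.2419  0.0005]
([0.17, -0.02, -0.0], np.float64(-0.11))
([0.17, -0.02, -0.0], np.float64(-0.11))
([0.17, -0.02, -0.0], np.float64(-0.11))
([0.17, -0.02, -0.0], np.float64(-0.11))
([0.17, -0.01, -0.0], np.float64(-0.11))
([0.17, -0.01, -0.0], np.float64(-0.11))
([0.17, -0.01, -0.0], np.float64(-0.11))
([0.17, -0.01, -0.0], np.float64(-0.11))
([0.18, -0.01, -0.0], np.float64(-0.11))
([0.17, -0.0, -0.0], np.float64(-0.11))
([0.18, -0.0, -0.0], np.float64(-0.11))
([0.17, -0.0, -0.0], np.float64(-0.11))
([0.18, 0.0, -0.0], np.float64(-0.11))
([0.17, 0.0, -0.0], np.float64(-0.11))
```

View pics/w3.png

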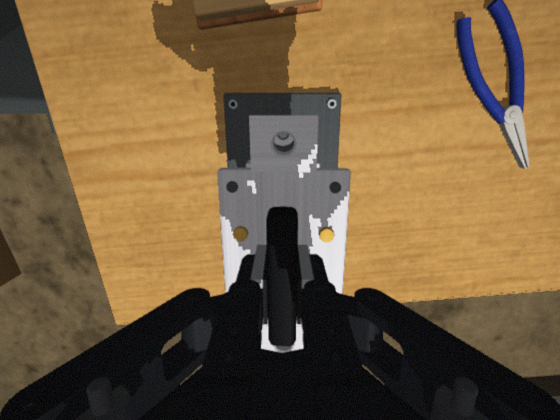

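The plate hangs level on the bar, with its bushing hole at (283,141) above the jig. I'll carry it halfway and measure the rest from there.

>>> apply_moves([
  {"translation": [0.1,-0.01,0],"twist": -0.1,"hand": 0},
  {"translation": [0.2,-0.02,0],"twist": -0.2,"hand": 0},
  {"translation": [0.2,-0.02,0],"twist": -0.2,"hand": 0},
  {"translation": [0.2,-0.02,0],"twist": -0.2,"hand": 0},
  {"translation": [0.15,-0.01,0],"twist": -0.2,"hand": 0},
  {"translation": [0.05,0,0],"twist": -0.1,"hand": 0},
  {"translation": [0,0,0],"twist": 0,"hand": 0},
])

```text
time: 7.95
tool_pos: [0.5444, -0.1647, 0.1753]
tool_rot: [0.0, 0.703, 0.711, -0.0]
contact_force: [0.2, -0.7, -3.5]
gripper_width: 0.15
grasp_force: 59.7
```

Run:
```python
from h import *
cal=get_calibration("wrist");im=grab_frame("wrist")
ct=get_calibration("top")
for r in recognise("wrist","rest")[:2]:print(r["score"],np.round(r["point"],3))
for r in regions_of("wrist","rest")[:2]:
    m=r["pixels"].astype(np.uint8);k=max(cv2.findContours(m,0,1)[0],key=cv2.contourArea)[:,0]
    for z in(.015,.025):
        print(z,cv2.minAreaRect(np.array([ray(cal,p,z)[:2]*1000 for p in k],np.float32)))
# overlay predicted rail tops
v=im.copy()
c,s=np.cos(np.radians(3)),np.sin(np.radians(3))
for y0 in(-62,62):
    P=[[.538+(c*x-s*y)/1000,-.014+(s*x+c*y)/1000,.025] for x,y in((-52,y0-22),(52,y0-22),(52,y0+22),(-52,y0+22))]
    cv2.polylines(v,[np.array([proj(cal,p) for p in P]).round().astype(np.int32)],True,(255,0,0),1)
save("pics/w4.png",v)
plan([.538,-.014,.175],3,7)
```

```text
0.66 [ 0.544 -0.044  0.009]
0.015 ((538.9324340820312, -48.776268005371094), (108.55020141601562, 103.90894317626953), 2.7977566719055176)
0.025 ((539.026611328125, -50.24256896972656), (104.69099426269531, 100.21476745605469), 2.7977559566497803)
pos [ 0.5445 -0.1663  0.1754] y-yaw 0.5 tilt 0.03 turn 2.5 delta [-0.0065  0.1523 -0.0004]
([0.22, -0.01, 0.0], np.float64(-0.06))
([0.22, -0.01, 0.0], np.float64(-0.06))
([0.22, -0.0, 0.0], np.float64(-0.06))
([0.22, -0.0, 0.0], np.float64(-0.06))
([0.21, -0.0, 0.0], np.float64(-0.06))
([0.22, -0.0, 0.0], np.float64(-0.06))
([0.21, -0.0, 0.0], np.float64(-0.06))
```

View pics/w4.png

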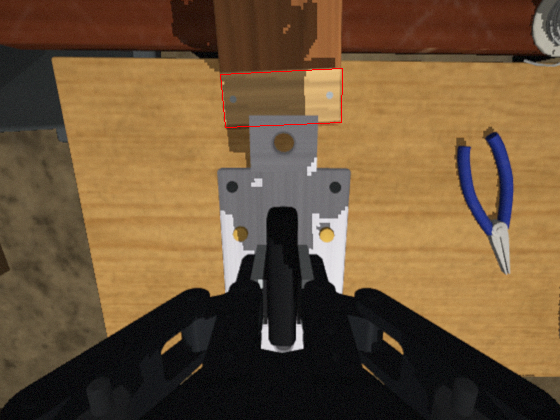

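The overlay drawn at z=0.025 matches the near rail at (220–342, 70–128). The rest centre is (0.538,−0.014) with yaw 3°, so I'll move over it. The plate should seat at TCP z ≈ 0.0908−0.047+0.025 = 0.069.

>>> apply_moves([
  {"translation": [0.1,-0.01,0],"twist": -0.06,"hand": 0},
  {"translation": [0.22,-0.01,0],"twist": -0.06,"hand": 0},
  {"translation": [0.3,0,0],"twist": -0.08,"hand": 0},
  {"translation": [0.3,0,0],"twist": -0.08,"hand": 0},
  {"translation": [0.3,0,0],"twist": -0.08,"hand": 0},
  {"translation": [0.2,0,0],"twist": -0.06,"hand": 0},
  {"translation": [0.1,0,0],"twist": 0,"hand": 0},
  {"translation": [0,0,0],"twist": 0,"hand": 0},
])

```text
time: 8.9
tool_pos: [0.5378, -0.0132, 0.1753]
tool_rot: [0.0, 0.688, 0.725, -0.0]
contact_force: [0.3, -1.0, -2.0]
gripper_width: 0.146
grasp_force: 59.7
```

>>> apply_moves([
  {"translation": [0,0,0.15],"twist": 0,"hand": 0},
  {"translation": [0,0,0.3],"twist": 0,"hand": 0},
  {"translation": [0,0,0.3],"twist": 0,"hand": 0},
  {"translation": [0,0,0.12],"twist": 0,"hand": 0},
  {"translation": [0,0,0],"twist": 0,"hand": 0},
  {"translation": [0,0,0],"twist": 0,"hand": 0},
])

```text
time: 9.5
tool_pos: [0.5385, -0.0146, 0.0888]
tool_rot: [0.0, 0.689, 0.725, 0.0]
contact_force: [0.4, -0.6, -3.0]
gripper_width: 0.148
grasp_force: 59.8
```

>>> apply_moves([
  {"translation": [0,0,0.08],"twist": 0,"hand": 0},
  {"translation": [0,0,0.06],"twist": 0,"hand": 0},
  {"translation": [0,0,0.03],"twist": 0,"hand": 0},
  {"translation": [0,0,0.01],"twist": 0,"hand": 0},
  {"translation": [0,0,0],"twist": 0,"hand": 0},
])

```text
time: 10.0
tool_pos: [0.5379, -0.0139, 0.0702]
tool_rot: [-0.0, 0.689, 0.725, -0.0]
contact_force: [-0.0, -0.5, -3.4]
gripper_width: 0.152
grasp_force: 59.7
```

>>> apply_moves([
  {"translation": [0,0,0.01],"twist": 0,"hand": 0},
  {"translation": [0,0,0.01],"twist": 0,"hand": 0},
  {"translation": [0,0,0],"twist": 0,"hand": 0},
])

```text
time: 10.3
tool_pos: [0.5383, -0.014, 0.0688]
tool_rot: [0.0, 0.689, 0.725, 0.0]
contact_force: [-1.1, 0.3, -0.7]
gripper_width: 0.147
grasp_force: 59.9
```

>>> apply_moves([
  {"translation": [0,0,0.01],"twist": 0,"hand": 0},
  {"translation": [0,0,0],"twist": 0,"hand": 0},
])

```text
time: 10.5
tool_pos: [0.5385, -0.014, 0.0687]
tool_rot: [0.0, 0.689, 0.725, 0.0]
contact_force: [-2.7, 0.7, 5.4]
gripper_width: 0.151
grasp_force: 60.6
```

Seated (+5 N upward), so I'll release.

>>> apply_moves([
  {"translation": [0,0,0],"twist": 0,"hand": 0.4},
  {"translation": [0,0,0],"twist": 0,"hand": 0.4},
  {"translation": [0,0,0],"twist": 0,"hand": 0.8},
  {"translation": [0,0,0],"twist": 0,"hand": 0.9},
  {"translation": [0,0,0],"twist": 0,"hand": 1},
  {"translation": [0,0,0],"twist": 0,"hand": 1},
])

```text
time: 11.1
tool_pos: [0.5379, -0.014, 0.0672]
tool_rot: [-0.0, 0.689, 0.725, -0.0]
contact_force: [0.5, 0.4, 0.4]
gripper_width: 0.998
grasp_force: 0.0
```

>>> apply_moves([
  {"translation": [0,0,-0.2],"twist": 0,"hand": 1},
  {"translation": [0,0,-0.3],"twist": 0,"hand": 1},
  {"translation": [0,0,-0.4],"twist": 0,"hand": 1},
  {"translation": [0,0,-0.4],"twist": 0,"hand": 1},
  {"translation": [0,0,-0.2],"twist": 0,"hand": 1},
])

```text
time: 11.6
tool_pos: [0.5395, -0.0142, 0.2219]
tool_rot: [0.003, 0.689, 0.725, 0.002]
contact_force: [0.7, 0.3, 1.4]
gripper_width: 1.002
grasp_force: 0.0
```

Run:
```python
from h import *
plan([.547,-.256,.215],-5,9)
for c in("wrist","top"):
    im=grab_frame(c);cal=get_calibration(c)
    for q in("plate_handle","board"):
        for r in recognise(c,q)[:2]:print(c,q,round(r["score"],2),np.round(r["point"],3))
```

```text
pos [ 0.5395 -0.0142  0.2219] y-yaw 2.9 tilt 0.36 turn -7.9 delta [ 0.0075 -0.2418 -0.0069]
([-0.27, -0.01, 0.01], np.float64(0.15))
([-0.27, -0.0, 0.01], np.float64(0.15))
([-0.27, 0.0, 0.01], np.float64(0.15))
([-0.27, 0.01, 0.01], np.float64(0.15))
([-0.27, 0.01, 0.01], np.float64(0.15))
([-0.27, 0.02, 0.01], np.float64(0.15))
([-0.27, 0.02, 0.0], np.float64(0.15))
([-0.26, 0.02, 0.01], np.float64(0.15))
([-0.26, 0.03, 0.0], np.float64(0.15))
wrist plate_handle 0.78 [ 0.537 -0.004  0.041]
wrist board 0.79 [ 0.54  -0.225  0.027]
top plate_handle 0.98 [0.531 0.001 0.039]
top board 0.76 [ 0.549 -0.261  0.028]
top board 0.51 [ 0.541 -0.247  0.011]
```

>>> apply_moves([
  {"translation": [-0.15,0,0],"twist": 0.1,"hand": 1},
  {"translation": [-0.3,0,0],"twist": 0.2,"hand": 1},
  {"translation": [-0.4,0.01,0.02],"twist": 0.2,"hand": 1},
  {"translation": [-0.45,0.01,0.01],"twist": 0.3,"hand": 1},
  {"translation": [-0.45,0.03,0.01],"twist": 0.3,"hand": 1},
  {"translation": [-0.4,0.03,0.01],"twist": 0.2,"hand": 1},
  {"translation": [-0.26,0.03,0],"twist": 0.08,"hand": 1},
  {"translation": [0,0,0],"twist": 0,"hand": 1},
])

```text
time: 12.7
tool_pos: [0.5448, -0.2591, 0.2106]
tool_rot: [-0.001, 0.739, 0.674, -0.001]
contact_force: [-0.5, 0.2, -0.3]
gripper_width: 1.001
grasp_force: 0.0
```

Run:
```python
from h import *
cal=get_calibration("wrist");im=grab_frame("wrist");plan([.547,-.259,.15],-5,3)
for r in regions_of("wrist","board")[:2]:
    m=r["pixels"].astype(np.uint8);k=max(cv2.findContours(m,0,1)[0],key=cv2.contourArea)[:,0]
    for z in(.028,.036):
        print(round(r["score"],2),z,cv2.minAreaRect(np.array([ray(cal,p,z)[:2]*1000 for p in k],np.float32)))
v=im.copy();c,s=np.cos(np.radians(-5)),np.sin(np.radians(-5))
P=[[.547+c*x-s*y,-.256+s*x+c*y,.028] for x,y in((-.0265,-.0355),(.0265,-.0355),(.0265,.0355),(-.0265,.0355))]
cv2.polylines(v,[np.array([proj(cal,p) for p in P]).round().astype(np.int32)],True,(255,0,0),1)
save("pics/w5.png",cv2.resize(v[60:330,180:400],None,fx=2.2,fy=2.2,interpolation=cv2.INTER_NEAREST))
```

```text
pos [ 0.545  -0.2572  0.2107] y-yaw -5.2 tilt 0.15 turn 0.2 delta [ 0.002  -0.0018 -0.0607]
([-0.01, 0.01, 0.2], np.float64(-0.01))
([-0.0, 0.01, 0.2], np.float64(-0.01))
([-0.01, 0.0, 0.21], np.float64(-0.01))
0.6 0.028 ((546.4332885742188, -258.0361328125), (71.79231262207031, 53.78192138671875), 86.37590789794922)
0.6 0.036 ((546.52978515625, -256.10430908203125), (69.90038299560547, 52.36455154418945), 86.37586975097656)
```

View pics/w5.png

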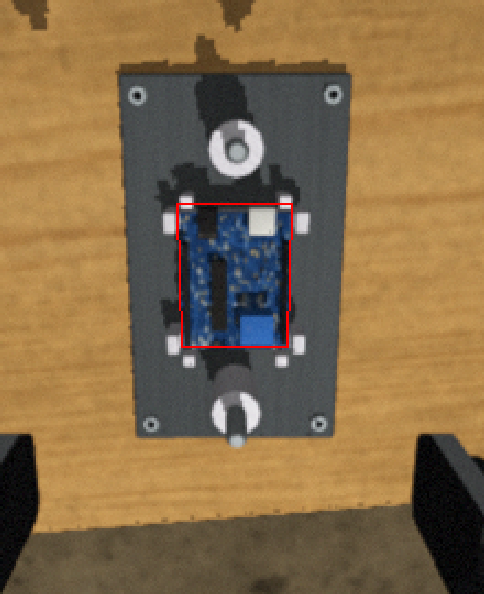

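The board fills the red outline (71.8×53.8 mm at z=0.028), centre (0.547,−0.257), with the guide posts clear of the middle. I'll grip at its y=−3 mm with TCP z ≈ 0.036.

>>> apply_moves([
  {"translation": [-0.01,0.01,0.3],"twist": -0.02,"hand": 1},
  {"translation": [-0.01,0.01,0.4],"twist": 0,"hand": 1},
  {"translation": [-0.01,0,0.4],"twist": 0,"hand": 1},
  {"translation": [0,0,0.2],"twist": 0,"hand": 1},
  {"translation": [0,0,0],"twist": 0,"hand": 1},
  {"translation": [0,0,0],"twist": 0,"hand": 1},
])

```text
time: 13.4
tool_pos: [0.5479, -0.2575, 0.0824]
tool_rot: [-0.0, 0.736, 0.677, -0.0]
contact_force: [0.5, 0.5, 0.6]
gripper_width: 1.005
grasp_force: 0.0
```

Run:
```python
from h import *
plan([.5467,-.26,.036],-5,4)
```

```text
pos [ 0.5479 -0.2575  0.0824] y-yaw -4.8 tilt 0.03 turn -0.2 delta [-0.0012 -0.0025 -0.0464]
([-0.01, -0.0, 0.12], np.float64(0.01))
([-0.01, -0.0, 0.11], np.float64(0.01))
([-0.0, -0.0, 0.12], np.float64(0.01))
([-0.01, -0.01, 0.11], np.float64(0.01))
```

>>> apply_moves([
  {"translation": [-0.01,-0.01,0.18],"twist": 0,"hand": 1},
  {"translation": [-0.01,0,0.15],"twist": 0,"hand": 1},
  {"translation": [0,0,0.1],"twist": 0,"hand": 1},
  {"translation": [0,0,0.03],"twist": 0,"hand": 1},
  {"translation": [0,0,0],"twist": 0,"hand": 1},
])

```text
time: 13.9
tool_pos: [0.5465, -0.2601, 0.036]
tool_rot: [-0.0, 0.736, 0.676, -0.0]
contact_force: [-0.6, -0.4, -0.9]
gripper_width: 0.998
grasp_force: 0.0
```

>>> apply_moves([
  {"translation": [0,0,0],"twist": 0,"hand": 0.75},
  {"translation": [0,0,0],"twist": 0,"hand": 0.65},
  {"translation": [0,0,0],"twist": 0,"hand": 0.6},
  {"translation": [0,0,0],"twist": 0,"hand": 0.5},
  {"translation": [0,0,0],"twist": 0,"hand": 0.5},
  {"translation": [0,0,0],"twist": 0,"hand": 0.4},
  {"translation": [0,0,0],"twist": 0,"hand": 0.4},
])

```text
time: 14.6
tool_pos: [0.5478, -0.2608, 0.0379]
tool_rot: [0.001, 0.737, 0.676, 0.001]
contact_force: [0.5, 0.6, 5.6]
gripper_width: 0.582
grasp_force: 61.0
```

>>> apply_moves([
  {"translation": [0,0,-0.03],"twist": 0,"hand": 0.4},
  {"translation": [0,0,-0.05],"twist": 0,"hand": 0.4},
  {"translation": [0,0,-0.08],"twist": 0,"hand": 0.4},
  {"translation": [0,0,-0.1],"twist": 0,"hand": 0.4},
  {"translation": [0,0,-0.1],"twist": 0,"hand": 0.4},
  {"translation": [0,0,0],"twist": 0,"hand": 0.4},
])

```text
time: 15.2
tool_pos: [0.5476, -0.261, 0.0746]
tool_rot: [0.002, 0.737, 0.676, 0.0]
contact_force: [0.8, -0.1, -0.6]
gripper_width: 0.587
grasp_force: 63.4
```

Run:
```python
from h import *
im=grab_frame("wrist");cal=get_calibration("wrist");save("pics/w6.png",im[60:])
plan([.547,-.26,.15],-5,1)
for r in recognise("wrist","board")[:2]:print(r["score"],np.round(r["point"],3))
```

```text
pos [ 0.5472 -0.2608  0.0737] y-yaw -4.9 tilt 0.13 turn -0.1 delta [-0.0002  0.0008  0.0763]
([0.01, -0.0, -0.76], np.float64(0.02))
0.59 [ 0.544 -0.254  0.061]
```

View pics/w6.png

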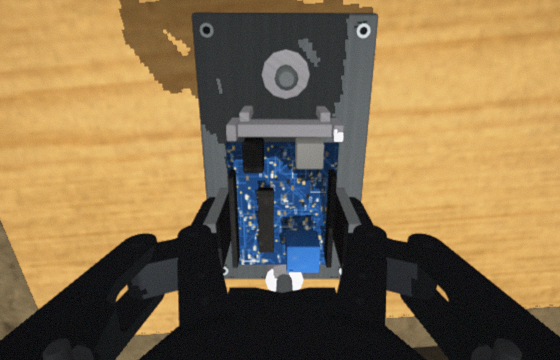

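The board is up, level between the pads, with the ledge behind it now showing at row ~190 of the full image. Next I'll raise it and carry it over the tray.

>>> apply_moves([
  {"translation": [0,0,-0.15],"twist": 0,"hand": 0.4},
  {"translation": [0,0,-0.3],"twist": 0,"hand": 0.4},
  {"translation": [0,0,-0.3],"twist": 0,"hand": 0.4},
  {"translation": [0,0,-0.2],"twist": 0,"hand": 0.4},
  {"translation": [0,0,0],"twist": 0,"hand": 0.4},
])

```text
time: 15.8
tool_pos: [0.5487, -0.2616, 0.1723]
tool_rot: [0.004, 0.736, 0.676, 0.001]
contact_force: [0.1, 0.8, -0.3]
gripper_width: 0.581
grasp_force: 63.4
```

Run:
```python
from h import *
plan([.469,.21,.17],0,18)
grab_frame("top");cal=get_calibration("top")
for r in regions_of("top","tray")[:2]:
    k=max(cv2.findContours(r["pixels"].astype(np.uint8),0,1)[0],key=cv2.contourArea)[:,0]
    print(r["score"],cv2.minAreaRect(np.array([ray(cal,p,.016)[:2]*1000 for p in k],np.float32)))
```

```text
pos [ 0.5487 -0.2616  0.1723] y-yaw -4.9 tilt 0.45 turn 4.9 delta [-0.0797  0.4716 -0.0023]
([0.26, -0.07, -0.0], np.float64(-0.05))
([0.26, -0.06, -0.0], np.float64(-0.05))
([0.26, -0.06, -0.0], np.float64(-0.05))
([0.26, -0.06, -0.0], np.float64(-0.05))
([0.26, -0.06, -0.0], np.float64(-0.05))
([0.26, -0.06, -0.0], np.float64(-0.05))
([0.26, -0.06, -0.0], np.float64(-0.05))
([0.26, -0.06, -0.0], np.float64(-0.05))
([0.26, -0.06, -0.0], np.float64(-0.05))
([0.26, -0.06, -0.0], np.float64(-0.05))
([0.26, -0.05, -0.0], np.float64(-0.05))
([0.26, -0.05, -0.0], np.float64(-0.05))
([0.26, -0.05, -0.0], np.float64(-0.05))
([0.26, -0.05, -0.0], np.float64(-0.05))
([0.26, -0.05, -0.0], np.float64(-0.05))
([0.26, -0.05, -0.0], np.float64(-0.05))
([0.26, -0.05, -0.0], np.float64(-0.05))
([0.25, -0.05, -0.0], np.float64(-0.05))
0.82 ((470.3711853027344, 211.49481201171875), (157.81471252441406, 160.44859313964844), 0.05344875529408455)
0.44 ((542.4199829101562, -14.804885864257812), (70.99971771240234, 149.7831268310547), 1.9250856637954712)
```

>>> apply_moves([
  {"translation": [0.12,-0.03,0],"twist": -0.05,"hand": 0.4},
  {"translation": [0.24,-0.06,0],"twist": -0.05,"hand": 0.4},
  {"translation": [0.3,-0.07,0],"twist": -0.05,"hand": 0.4},
  {"translation": [0.3,-0.07,0],"twist": -0.05,"hand": 0.4},
  {"translation": [0.3,-0.07,0],"twist": -0.05,"hand": 0.4},
  {"translation": [0.3,-0.07,0],"twist": -0.05,"hand": 0.4},
  {"translation": [0.3,-0.07,0],"twist": -0.05,"hand": 0.4},
  {"translation": [0.3,-0.07,0],"twist": -0.05,"hand": 0.4},
])

```text
time: 16.7
tool_pos: [0.5081, -0.0393, 0.1651]
tool_rot: [-0.002, 0.723, 0.691, -0.001]
contact_force: [0.3, 0.8, -0.4]
gripper_width: 0.583
grasp_force: 63.4
```

>>> apply_moves([
  {"translation": [0.3,-0.06,0],"twist": -0.05,"hand": 0.4},
  {"translation": [0.3,-0.06,0],"twist": -0.05,"hand": 0.4},
  {"translation": [0.3,-0.06,0],"twist": -0.05,"hand": 0.4},
  {"translation": [0.3,-0.06,0],"twist": -0.05,"hand": 0.4},
  {"translation": [0.3,-0.06,0],"twist": -0.05,"hand": 0.4},
  {"translation": [0.3,-0.06,0],"twist": -0.05,"hand": 0.4},
  {"translation": [0.2,-0.04,0],"twist": -0.05,"hand": 0.4},
  {"translation": [0.1,-0.02,0],"twist": -0.05,"hand": 0.4},
])

```text
time: 17.5
tool_pos: [0.4722, 0.1714, 0.1653]
tool_rot: [-0.001, 0.708, 0.706, -0.001]
contact_force: [-0.2, -0.8, -1.2]
gripper_width: 0.584
grasp_force: 63.4
```

>>> apply_moves([
  {"translation": [0,0,0],"twist": 0,"hand": 0.4},
  {"translation": [0,0,0],"twist": 0,"hand": 0.4},
])

```text
time: 17.7
tool_pos: [0.4737, 0.1693, 0.1665]
tool_rot: [-0.0, 0.709, 0.705, -0.001]
contact_force: [-0.7, -0.4, 0.1]
gripper_width: 0.579
grasp_force: 63.4
```

Run:
```python
from h import *
plan([.4704,.208,.06],0,4)
```

```text
pos [0.4737 0.1693 0.1665] y-yaw -0.3 tilt 0.09 turn 0.3 delta [-0.0033  0.0387 -0.1065]
([0.1, -0.01, 0.27], np.float64(-0.01))
([0.1, -0.01, 0.26], np.float64(-0.01))
([0.09, -0.01, 0.27], np.float64(-0.01))
([0.1, -0.0, 0.26], np.float64(-0.01))
```

>>> apply_moves([
  {"translation": [0.1,-0.01,0.2],"twist": 0,"hand": 0.4},
  {"translation": [0.1,-0.01,0.3],"twist": 0,"hand": 0.4},
  {"translation": [0.1,-0.01,0.3],"twist": 0,"hand": 0.4},
  {"translation": [0.08,0,0.26],"twist": 0,"hand": 0.4},
  {"translation": [0,0,0.1],"twist": 0,"hand": 0.4},
  {"translation": [0,0,0],"twist": 0,"hand": 0.4},
  {"translation": [0,0,0],"twist": 0,"hand": 0.4},
])

```text
time: 18.4
tool_pos: [0.4724, 0.2072, 0.0524]
tool_rot: [0.0, 0.709, 0.705, 0.001]
contact_force: [0.6, 0.6, -0.4]
gripper_width: 0.585
grasp_force: 63.4
```

>>> apply_moves([
  {"translation": [0,0,0.08],"twist": 0,"hand": 0.4},
  {"translation": [0,0,0.06],"twist": 0,"hand": 0.4},
  {"translation": [0,0,0.04],"twist": 0,"hand": 0.4},
  {"translation": [0,0,0],"twist": 0,"hand": 0.4},
  {"translation": [0,0,0],"twist": 0,"hand": 0.4},
])

```text
time: 18.9
tool_pos: [0.4714, 0.2078, 0.0333]
tool_rot: [-0.0, 0.709, 0.705, -0.0]
contact_force: [0.5, -0.5, 0.1]
gripper_width: 0.588
grasp_force: 63.4
```

>>> apply_moves([
  {"translation": [0,0,0.03],"twist": 0,"hand": 0.4},
  {"translation": [0,0,0.03],"twist": 0,"hand": 0.4},
  {"translation": [0,0,0.02],"twist": 0,"hand": 0.4},
  {"translation": [0,0,0],"twist": 0,"hand": 0.4},
])

```text
time: 19.3
tool_pos: [0.471, 0.2076, 0.0248]
tool_rot: [-0.0, 0.709, 0.705, -0.0]
contact_force: [0.1, -0.1, -0.4]
gripper_width: 0.584
grasp_force: 63.4
```

>>> apply_moves([
  {"translation": [0,0,0.02],"twist": 0,"hand": 0.4},
  {"translation": [0,0,0.01],"twist": 0,"hand": 0.4},
  {"translation": [0,0,0],"twist": 0,"hand": 0.4},
])

```text
time: 19.6
tool_pos: [0.4716, 0.2078, 0.0231]
tool_rot: [-0.0, 0.709, 0.705, -0.0]
contact_force: [-2.2, -1.3, 6.0]
gripper_width: 0.582
grasp_force: 66.6
```

The fingertips have touched the tray floor, leaving the board about 6 mm above it. A drop from there would be ≤0.37 m/s, so I'll release.

>>> apply_moves([
  {"translation": [0,0,0],"twist": 0,"hand": 0.65},
  {"translation": [0,0,0],"twist": 0,"hand": 0.7},
  {"translation": [0,0,0],"twist": 0,"hand": 0.8},
  {"translation": [0,0,0],"twist": 0,"hand": 0.9},
  {"translation": [0,0,0],"twist": 0,"hand": 1},
  {"translation": [0,0,0],"twist": 0,"hand": 1},
])

```text
time: 20.2
tool_pos: [0.4714, 0.2078, 0.0222]
tool_rot: [-0.0, 0.709, 0.705, -0.0]
contact_force: [-1.1, 0.1, 0.2]
gripper_width: 1.003
grasp_force: 0.0
```

>>> apply_moves([
  {"translation": [0,0,-0.1],"twist": 0,"hand": 1},
  {"translation": [0,0,-0.2],"twist": 0,"hand": 1},
  {"translation": [0,0,-0.4],"twist": 0,"hand": 1},
  {"translation": [0,0,-0.45],"twist": 0,"hand": 1},
  {"translation": [-0.3,0,-0.3],"twist": 0,"hand": 1},
  {"translation": [-0.3,0,0],"twist": 0,"hand": 1},
  {"translation": [0,0,0],"twist": 0,"hand": 1},
])

```text
time: 20.9
tool_pos: [0.4721, 0.1458, 0.1698]
tool_rot: [0.002, 0.71, 0.704, 0.001]
contact_force: [-0.9, 0.8, 0.3]
gripper_width: 0.999
grasp_force: 0.0
```

Run:
```python
from h import *
cal=get_calibration("wrist");im=grab_frame("wrist")
for r in regions_of("wrist","board")[:2]:
    k=max(cv2.findContours(r["pixels"].astype(np.uint8),0,1)[0],key=cv2.contourArea)[:,0]
    for z in(.007,.014):print(r["score"],cv2.minAreaRect(np.array([ray(cal,p,z)[:2]*1000 for p in k],np.float32)))
c2=get_calibration("top");t=grab_frame("top")
for r in regions_of("top","plate")[:1]:
    k=max(cv2.findContours(r["pixels"].astype(np.uint8),0,1)[0],key=cv2.contourArea)[:,0]
    print("plate",cv2.minAreaRect(np.array([ray(c2,p,.039)[:2]*1000 for p in k],np.float32)))
v=np.vstack([cv2.resize(im,(400,300)),cv2.resize(t[150:300],None,fx=400/560,fy=2*.9)])
v=np.hstack([cv2.resize(im,(400,300)),cv2.resize(t[190:295,170:310],(400,300),interpolation=cv2.INTER_CUBIC)])
save("pics/fin.png",v)
```

```text
0.9 ((469.2976989746094, 211.36492919921875), (70.44041442871094, 52.740135192871094), 89.48684692382812)
0.9 ((469.3210754394531, 211.59133911132812), (68.70314025878906, 51.43939208984375), 89.4868392944336)
plate ((538.5262451171875, -15.309738159179688), (70.96621704101562, 149.97885131835938), 4.2319016456604)
```

View pics/fin.png

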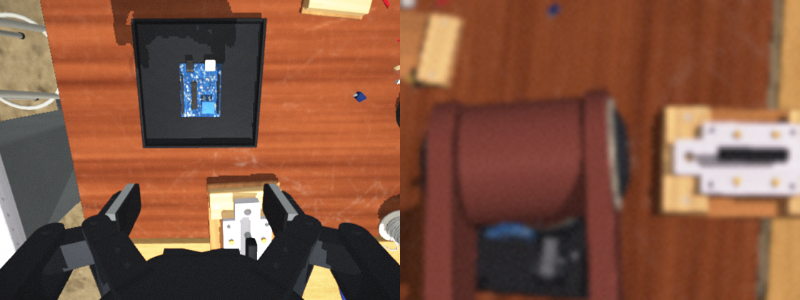

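The board lies flat and component side up in the middle of the tray, at left-panel (201,88), about 1 mm from centre. The plate lies across both rails, at right-panel (735,158). The gripper is clear of both, so I'm handing in.

```bash
python3 -c "
from plant import *
print(job_done())"
```

```text
the job is handed in; nothing more can be done
None
```

The job is handed in (no verdict was returned): the plate is lying flat across both rails of the parking rest, and the board is flat, component side up, at the centre of the tray after a drop of about 6 mm on release.

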